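Unlatch and open the gate of the finished-parts pen

ROBOT

A 6-joint arm with a two-finger parallel gripper is mounted at the origin on the work surface. World frame = base frame: x ahead of the robot, y to its left, z up, the work surface at z = 0. Lengths are in mm, angles in rad, forces in N, time in s.
With the tool pointing down it reaches from about 375 to 750 mm from the base axis. Payload 9 kg.
Tool frame: the origin (TCP) lies between the finger pads; the fingertips stand 8 mm ahead of it and the grasp point (between the pads) lies 11 mm behind it (tcp_to_tips is the distance from the TCP to the fingertips, in mm); z points along the fingers, y is the direction in which the jaws open and shut (so a half turn about z gives the same grasp; the last joint's range is limited). The gripper opens to 85 mm and grips with 20 to 120 N. Pads are 22 mm wide; open, the fingers measure 114 mm over their backs; the gripper's body (76 mm by 85 mm) begins 54 mm behind the grasp point. The pads swing forward as they close: fully open they stand 13 mm farther back than shut.
Start: joints at [1.128, 0.104, 0.097, 1.564, 0, 1.353], TCP at [133.748, 584.933, 239.331] pointing down, gripper open.
Joint ranges: [-2.99, 2.99], [-0.84, 1.86], [-1.1, 1.16], [-1.84, 2.11], [-1.51, 1.56], [-3.14, 3.14]. Speed limits (rad/s): [2.22, 2.22, 2.57, 3.14, 3.14, 3.14].

INTERFACE

Orientations are given as [roll, pitch, yaw] about the fixed x, y, z axes, in that order (R = Rz(yaw) Ry(pitch) Rx(roll)).
In Python, from rig import * gives the robot as it stands.
- The arm moves only by the tool play_rows, never from a script. Its argument "steps" is a list of rows, each a list of 3 entries, a list of its own where there are three numbers: the shift along the tool's x, y, z in cm, then the turn, a rotation vector about the tool's x, y, z in degrees, then the opening, from 0 (shut) to 1 (fully open). A call has exactly 8 rows; each row is the pose to reach, as a shift and turn from the pose commanded when the call began, along the tool's axes at that moment; what a row does not reach only later rows make up. A row lasts 1/8 s, in which the tool goes at most 62.5 mm and 10.7 degrees, less where a joint would pass 70% of its speed; a pose out of reach is approached as far as the arm can. A call with a gripper value outside its range is refused whole. The fingers move at their own pace and stop on an object; the grip force is fixed at half the most. Time passes only in rows, so rows that repeat a pose let the fingers close, or fill a call up. It gives the time, the measured TCP pose, the force and the opening at its end, in the units of the state.
- sense(): the state, without advancing time (a new reading comes with each control period).
- grab_frame(name): name is "scene" or "side" or "wrist"; returns (picture, depth): 400x640x3 uint8, red, green, blue; 400x640 float32, mm along the optical axis (not along the pixel's ray), 0 where there is no reading.
- camera_model(name): a dict with "vertical_fov" (degrees; the focal length in pixels is half the picture's height over the tangent of half this angle, whatever the lens; pixels are square), "cx", "cy" (the principal point, pixels), "D" ([k1, k2, p1, p2, k3] as OpenCV has them; the pictures are not rectified), "pose" (4x4, takes a point from camera to world coordinates). Camera axes: x right, y down, z forward; pixel columns grow to the right and rows downward; lengths in mm; the calibration is good to about 2 mm. A picture is of the moment at which its call begins: read the wrist's pose just before it. camera_model takes no time and is no camera call; for the wrist camera it gives the pose at the moment of the call.
- job_done(): hands the job in, once; it reports no verdict.
The state is a dict: "clock": time; "qpos": joint angles; "dq": joint speeds; "tau": joint torques, N m; "eef_pos": TCP position; "ee_rot": TCP orientation; "ft_force": force on the tool from outside, world axes, zero at the start; "wrist_torque": the same for the moment, N m; "width": finger opening in mm.
Only numpy, scipy, OpenCV 4.12 (cv2) and the standard library are available. Lean on these libraries where they do the work, as an engineer would, in place of code of your own. Each camera call takes 0.05 s, during which the arm holds its last target. There are 200 camera calls.

TASK

Open the little tube gate of the parts pen: press its thumb plate down to lift the gravity latch bar out of the keeper, keep it lifted while you push the gate inward, and swing the gate wide open (75 degrees or more). Then let go so that the bar drops back to rest and the gate stays open. Work gently, with no more than about 15 N on gate and latch, since the latch is soon bent, and do not disturb the things standing around.

Things in the scene. Friction and masses are not known exactly. Their poses are not given: they have to be found in the camera images.
- pen: Fixed pen of grey tube, 150 mm high, 290 deep, 460 wide. Origin: on the bench under the gate's hinge axis (the gate's left end seen from the robot). x points from the robot's side into the pen, y along the shut gate towards the hinge post, z up. The 25 mm latch post stands at y = -272 mm. Nothing stands where the gate swings.
- gate (a joint): Gate angle, rad: 0 shut, grows as its free end (towards the pen's -y) swings inward to +x, anticlockwise from above about the pen's origin; stop at 1.6. Opens inward only. Frame of 20 mm tube, 235 mm long, rails 30 and 135 mm above the bench. Stiff hinge (0.1 Nm): it stays where it is left.
- gate_rail (a point): Point on the gate: centre line of its top rail (20 mm tube), 80 mm from the hinge axis, 135 mm above the bench; turns with the gate, axes as the pen's when shut. The rail stands behind the thumb plate and higher (underside 14 mm above the plate), so a finger that presses the plate down can also push the gate by the rail.
- latch (a joint): Angle of the gravity latch bar, rad: 0 at rest (level, on its pin), grows as the thumb plate goes down and the bar's far end rises; stop at 0.30. The bar (steel, 12 mm high, 8 thick) lies across the front of the gate, 16 mm before the hinge plane, on a pivot 155 mm from the hinge and 105 mm above the bench. Let go, it falls back by its own weight.
- bar_end (a point): Centre of the bar's far end, 95 mm from its pivot. At rest it lies before the lip of a keeper on the latch post, which bars the gate. It must rise 4 to 22 mm to clear the lip (the keeper's height differs and is not measured) and stay up until the gate has turned 0.1 rad. 3.5 mm above the clear bar is a hard rubber buffer (7 N per mm; pressed hard it also grips the bar), felt as a steep rise.
- thumb: Thumb plate of the latch, flat steel, 44 mm (out from the gate) x 45 mm, 6 thick. Origin: centre of its top face, 42 mm before the hinge plane, 80 mm from the hinge axis, 111 mm above the bench at rest; axes as the pen's. Pressed down it lifts the bar: 75 mm from the pivot, so it sinks 3 to 18 mm until the bar is clear; takes 1 to 5 N until the buffer is met.
- step_block: stepped steel block 60 x 55 mm, 65 high, standing in the right-hand part of the pen; a bystander, to be left alone; origin under its middle.
- low_block: stepped steel block 55 x 55 mm, 40 high, standing in the right-hand part of the pen; a bystander, to be left alone; origin under its middle.
- punch: turned steel punch, 44 mm across, 75 high, standing in the right-hand part of the pen; a bystander, to be left alone; origin under its middle.
- bushing: steel ring 36 mm across, 35 high, standing on the bench some 90 mm in front of the gate, towards its free end; a bystander, to be left alone; origin under its middle.
- screwdriver: red-handled screwdriver lying on the bench; a bystander, to be left alone; origin under its middle.
- caliper: 200 mm steel caliper lying on the bench; a bystander, to be left alone; origin under its middle.
- bottle: clear bottle, 70 mm across, 200 high; a bystander, to be left alone; origin under its middle.
- wrench: steel wrench lying on the bench; a bystander, to be left alone; origin under its middle.

How it is judged (in metres and radians):
On the way, in this order (a step that is already met when the one before it is completed fails the run):
1. the bar is lifted by the thumb plate while the gate is still shut (value of joint latch above 0.04 rad and value of joint gate below 0.06 rad and contact force between the fingers and thumb above 0.3 N), for 0.1 s.
2. the gate has been swung past the keeper (value of joint gate above 0.3 rad), for 0.1 s.
At the end, for the whole second after the job is handed in: the gate stands still, open by more than 1.2 rad (69 degrees), and the latch bar has dropped back to rest (latch under 0.03 rad) (value of joint gate above 1.2 rad and velocity of joint gate between -0.05 and 0.05 rad/s and value of joint latch below 0.03 rad); the robot touches nothing.
It fails at once if the robot presses on the pen, its gate or its latch with more than 18 N (contact force between any of the fingers, the arm and pen above 18 N).
It fails at once if a bystander is moved by more than 20 mm (distance of any of step_block, low_block, punch, bushing, screwdriver, caliper, bottle, wrench from where it was at the start of the episode above 0.02 m).
It also fails if it takes over 64 s, if anything falls off the work surface, if the arm or the gripper's body presses on something with over 40 N, if the wrist force passes 120 N, or if a joint passes its speed limit or range.

## Working session

There is one attempt and no reset: what is moved stays moved. The work goes in short steps, Python scripts to look and compute and a tool call to move; the robot and the scene stay as the last step left them, time stands still between calls to the robot, and variables do not carry over. Pictures are saved under pics/ and viewed, about 8 in all and at most 12, crops included, and the job is handed in when it is done.

Besides the shell and the picture viewer there is one more tool, called after "Request:" as name(argument=value, ...), one argument or row to a line, values as JSON. play_rows: Moves the arm, as the interface text tells. Its arguments: {"type":"object","properties":{"steps":{"type":"array"}},"required":["steps"]}

```bash
mkdir -p pics; cat > h.py <<'E'
from rig import *
import numpy as np, cv2
def K(m):
    f=200/np.tan(np.radians(m["vertical_fov"])/2)
    return np.array([[f,0,m["cx"]],[0,f,m["cy"]],[0,0,1.]])
def pts(name,uv,d):
    m=camera_model(name); uv=np.array(uv,float).reshape(-1,1,2)
    n=cv2.undistortPoints(uv,K(m),np.array(m["D"],float)).reshape(-1,2)
    d=np.array(d).reshape(-1,1)
    P=np.hstack([n*d,d]); T=np.array(m["pose"]); return P@T[:3,:3].T+T[:3,3]
def cloud(name,depth):
    v,u=np.mgrid[0:400,0:640]
    return pts(name,np.stack([u,v],-1).reshape(-1,2),depth.reshape(-1)).reshape(400,640,3)
def proj(name,P):
    m=camera_model(name);T=np.linalg.inv(np.array(m["pose"]))
    return cv2.projectPoints(np.array(P,float).reshape(-1,3),cv2.Rodrigues(T[:3,:3])[0],T[:3,3],K(m),np.array(m["D"],float))[0].reshape(-1,2)
E
python3 - <<'E'
from h import *
for n in ("scene","side"):
    p,d=grab_frame(n); cv2.imwrite(f"pics/{n}0.png",p[:,:,::-1]); np.save(f"{n}.npy",d)
    print(np.array(camera_model(n)["pose"]).round(2).tolist())
print(sense())
E
```

```text
[[-0.42, 0.74, -0.52, 1171.38], [0.91, 0.35, -0.24, 265.33], [0.0, -0.57, -0.82, 1124.32], [0.0, 0.0, 0.0, 1.0]]
[[0.92, -0.2, 0.33, 78.15], [-0.39, -0.47, 0.79, -1091.01], [-0.0, -0.86, -0.51, 776.14], [0.0, 0.0, 0.0, 1.0]]
{'clock': 0.1, 'qpos': array([1.12827030e+00, 1.04647927e-01, 9.65537626e-02, 1.56388113e+00,
       2.56914896e-05, 1.35309325e+00]), 'dq': array([-8.89854417e-04, -3.55137343e-03,  6.36420839e-04,  9.77776240e-05,
        9.05629126e-04, -1.60347129e-03]), 'tau': array([ 6.55721829e-03, -5.58209360e+01,  5.04718566e+01,  1.32139254e-02,
       -2.35348207e-04,  2.86222587e-05]), 'eef_pos': array([133.6235814 , 584.6469677 , 238.59888646]), 'ee_rot': array([-3.14044707e+00, -2.79726724e-04,  2.91676953e+00]), 'ft_force': array([-0.1076145 ,  0.61760839, -0.006731  ]), 'wrist_torque': array([-0.03800697,  0.01429068,  0.0199551 ]), 'width': 85.68497471494547}
```

View pics/scene0.png

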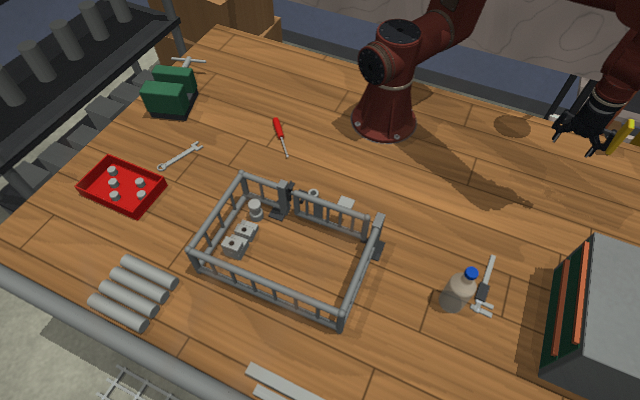

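View pics/side0.png

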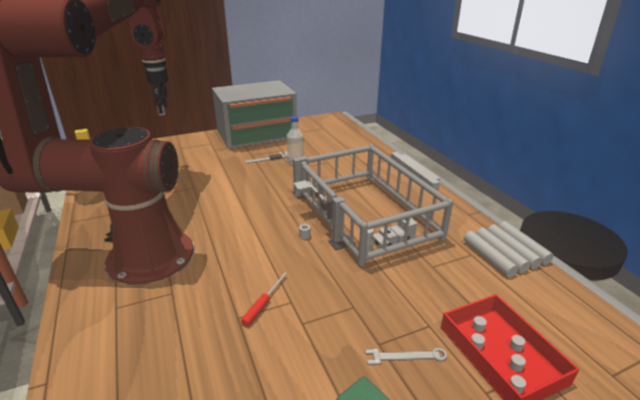

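The scene view shows the pen at rows 170–330, with the hinge post near (378,220), the latch post near (286,195) and the thumb plate near (345,203). The side view confirms this layout, with the bushing at (305,231). Next I'll fit the pose from depth.

```bash
python3 - <<'E'
from h import *
for n,(u0,u1,v0,v1) in {"scene":(180,400,160,340),"side":(285,460,140,265)}.items():
    C=cloud(n,np.load(n+".npy"))[v0:v1,u0:u1].reshape(-1,3)
    s=C[(C[:,2]>138)&(C[:,2]<175)]; print(n,len(s),np.percentile(s[:,2],[5,50,95]))
    print(cv2.minAreaRect(s[:,:2].astype(np.float32)), cv2.boxPoints(cv2.minAreaRect(s[:,:2].astype(np.float32))).round().tolist())
d=np.load("scene.npy")
px=[(345,203),(342,204),(347,200),(378,220),(380,216),(286,186),(366,234),(320,206)]
print(pts("scene",px,[d[v,u] for u,v in px]).round(0).tolist())
im=cv2.imread("pics/scene0.png")[160:280,260:400]; cv2.imwrite("pics/c.png",cv2.resize(im,None,fx=5,fy=5,interpolation=cv2.INTER_CUBIC))
E
```

```text
scene 3430 [139.34584888 144.81343071 150.31589744]
((679.5558471679688, -56.407684326171875), (335.29217529296875, 466.37139892578125), 1.7019915580749512) [[505.0, 172.0], [519.0, -294.0], [854.0, -285.0], [840.0, 182.0]]
side 1693 [138.88724848 143.79008676 149.56427531]
((678.7872924804688, -57.55238342285156), (330.7465515136719, 470.5760498046875), 1.4020179510116577) [[508.0, 174.0], [519.0, -297.0], [850.0, -289.0], [838.0, 182.0]]
[[503.0, 46.0, 112.0], [512.0, 40.0, 114.0], [491.0, 48.0, 114.0], [540.0, 161.0, 147.0], [528.0, 162.0, 151.0], [540.0, -133.0, 140.0], [542.0, 135.0, 53.0], [542.0, -19.0, 108.0]]
```

View pics/c.png

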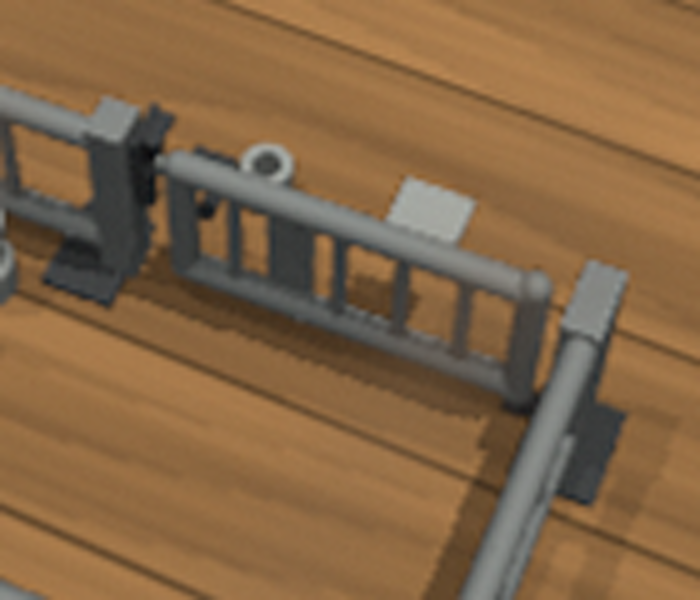

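```bash
python3 - <<'E'
from h import *
n="scene"; d=np.load(n+".npy"); C=cloud(n,d)
# top rail crest pixels, colums 298..364
u=np.arange(298,364); 
R=[]
for x in u:
    vc=193+(x-295)*(217-193)/(367-295)
    col=C[int(vc)-5:int(vc)+6,x]; k=np.argmax(col[:,2]); R.append(col[k])
R=np.array(R); print(np.median(R[:,2])); p=np.polyfit(R[:,1],R[:,0],1)
print("rail slope(deg)",np.degrees(np.arctan(p[0])),"res",np.std(R[:,0]-np.polyval(p,R[:,1])),R[0].round(),R[-1].round())
s=C[192:212,334:358].reshape(-1,3); s=s[(abs(s[:,2]-112)<4)&(s[:,0]<530)&(s[:,0]>470)]
print("plate",len(s),s.min(0),s.max(0),s.mean(0),cv2.minAreaRect(s[:,:2].astype(np.float32)))
for nm,(a,b,c,e) in {"latchpost":(276,296,178,190),"hingepost":(372,386,211,228)}.items():
    q=C[c:e,a:b].reshape(-1,3); q=q[q[:,2]>146]; print(nm,len(q),q.min(0),q.max(0),q.mean(0))
E
```

```text
147.564736830627
rail slope(deg) 51.35746699017146 res 106.68487038733504 [552. -86. 147.] [545. 117. 146.]
plate 139 [478.55381754  22.0926518  108.37305509] [516.57302872  68.0016148  115.13980927] [497.3892591   45.32573345 112.25481212] ((496.87982177734375, 44.96552276611328), (38.21883773803711, 45.21561050415039), 2.0536460876464844)
latchpost 76 [ 528.06759132 -157.74295705  146.17435146] [1171.38106547  265.33297269 1124.32445684] [ 560.99189639 -133.88295716  176.31993497]
hingepost 136 [515.11577153 147.36854857 146.80792996] [567.1021557  172.72865359 157.21605967] [541.30529415 160.31665013 151.19499929]
```

Fitted pose: pen yaw about 2°, hinge at about (540,126). The thumb plate's centre is at about (500,45,112), which agrees with the stated geometry. Now I'll move over the plate with the jaws shut and the tool x-axis along pen x.

Request:
play_rows(
  steps=[
    [[-4.4, -4.0, 0], [0, 0, -2], 0],
    [[-8.8, -8.0, 0], [0, 0, -4], 0],
    [[-13.2, -12.0, 0], [0, 0, -6], 0],
    [[-17.6, -16.0, 0], [0, 0, -8], 0],
    [[-22.0, -20.0, 0], [0, 0, -10], 0],
    [[-26.4, -24.0, 0], [0, 0, -12], 0],
    [[-30.8, -28.0, 0], [0, 0, -14], 0],
    [[-35.2, -32.0, 0], [0, 0, -15], 0],
  ],
)

```text
clock: 1.1
eef_pos: [406.2, 192.7, 239.1]
ee_rot: [3.141, 0.0, -3.104]
ft_force: [0.9, 0.2, 0.0]
width: -0.1
```

Request:
play_rows(
  steps=[
    [[-2.4, -3.8, 0], [0, 0, 0], 0],
    [[-4.8, -7.6, 0], [0, 0, 0], 0],
    [[-7.2, -11.4, 0], [0, 0, 0], 0],
    [[-9.7, -15.3, 1], [0, 0, 0], 0],
    [[-9.7, -15.3, 3], [0, 0, 0], 0],
    [[-9.7, -15.3, 5.5], [0, 0, 0], 0],
    [[-9.7, -15.3, 8], [0, 0, 0], 0],
    [[-9.7, -15.3, 8], [0, 0, 0], 0],
  ],
)

```text
clock: 2.1
eef_pos: [506.7, 45.4, 157.2]
ee_rot: [3.141, -0.004, -3.105]
ft_force: [-1.2, 0.1, 1.0]
width: 0.2
```

```bash
python3 - <<'E'
from h import *
print(sense()["eef_pos"],sense()["ft_force"],sense()["ee_rot"])
a,d=grab_frame("side"); np.save("side1.npy",d)
b,_=grab_frame("wrist"); c,_=grab_frame("scene")
cr=lambda im,u,v:cv2.resize(im[v:v+100,u:u+130],(400,300),interpolation=cv2.INTER_CUBIC)
r=np.hstack([cr(a,265,120),cr(c,285,130)]); r2=np.hstack([cv2.resize(b,(400,250))]*1+[np.zeros((250,400,3),np.uint8)])
cv2.imwrite("pics/m.png",np.vstack([r,r2])[:,:,::-1])
E
```

```text
[506.68499881  45.42450435 157.22952213] [-1.23996773  0.14333058  1.00739743] [ 3.14067178 -0.0038811  -3.10471829]
```

View pics/m.png

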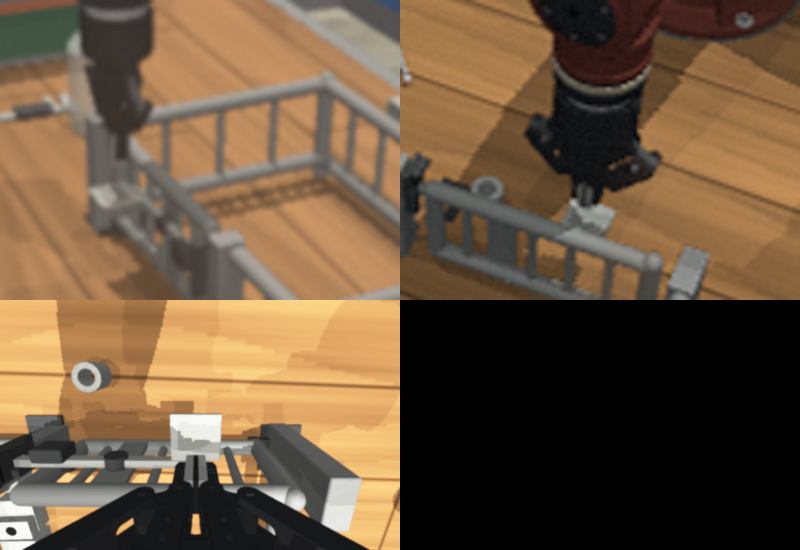

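The tip is above the plate, centred along the gate and near its rail-side edge. Next I descend to just above the plate.

Request:
play_rows(
  steps=[
    [[0, 0, 0.6], [0, 0, 0], 0],
    [[0, 0, 1.2], [0, 0, 0], 0],
    [[0, 0, 1.8], [0, 0, 0], 0],
    [[0, 0, 2.4], [0, 0, 0], 0],
    [[0, 0, 3.0], [0, 0, 0], 0],
    [[0, 0, 3.2], [0, 0, 0], 0],
    [[0, 0, 3.2], [0, 0, 0], 0],
    [[0, 0, 3.2], [0, 0, 0], 0],
  ],
)

```text
clock: 3.25
eef_pos: [508.3, 45.2, 127.6]
ee_rot: [-3.142, 0.0, -3.105]
ft_force: [0.2, 0.1, -0.7]
width: 0.2
```

```bash
python3 - <<'E'
from h import *
s=sense();print(s["eef_pos"],s["ft_force"],s["wrist_torque"])
E
```

```text
[508.32861091  45.18444059 127.56111085] [ 0.22859894  0.10989438 -0.6746875 ] [-0.02899298  0.01425915  0.05661115]
```

Request:
play_rows(
  steps=[
    [[0, 0, 0.2], [0, 0, 0], 0],
    [[0, 0, 0.4], [0, 0, 0], 0],
    [[0, 0, 0.6], [0, 0, 0], 0],
    [[0, 0, 0.75], [0, 0, 0], 0],
    [[0, 0, 0.9], [0, 0, 0], 0],
    [[0, 0, 0.95], [0, 0, 0], 0],
    [[0, 0, 1.0], [0, 0, 0], 0],
    [[0, 0, 1.0], [0, 0, 0], 0],
  ],
)

```text
clock: 4.25
eef_pos: [508.2, 45.3, 117.3]
ee_rot: [3.141, 0.0, -3.105]
ft_force: [-0.7, 1.3, 1.1]
width: -0.1
```

Request:
play_rows(
  steps=[
    [[0, 0, 0.03], [0, 0, 0], 0],
    [[0, 0, 0.06], [0, 0, 0], 0],
    [[0, 0, 0.09], [0, 0, 0], 0],
    [[0, 0, 0.12], [0, 0, 0], 0],
    [[0, 0, 0.15], [0, 0, 0], 0],
    [[0, 0, 0.2], [0, 0, 0], 0],
    [[0, 0, 0.2], [0, 0, 0], 0],
    [[0, 0, 0.2], [0, 0, 0], 0],
  ],
)

```text
clock: 5.25
eef_pos: [508.2, 45.2, 115.3]
ee_rot: [3.142, 0.0, -3.105]
ft_force: [0.3, 1.9, 1.1]
width: 0.1
```

```bash
cat > s.py <<'E'
from h import *
f=[]
for i in range(4):
    s=sense(); f.append(s["ft_force"]); grab_frame("wrist")
print(s["eef_pos"].round(2),np.mean(f,0).round(2),np.std(f,0).round(2))
E
python3 s.py
```

```text
[508.19  45.2  115.32] [0.07 1.36 1.45] [0.18 0.45 0.28]
```

Request:
play_rows(
  steps=[
    [[0, 0, 0.02], [0, 0, 0], 0],
    [[0, 0, 0.04], [0, 0, 0], 0],
    [[0, 0, 0.06], [0, 0, 0], 0],
    [[0, 0, 0.08], [0, 0, 0], 0],
    [[0, 0, 0.1], [0, 0, 0], 0],
    [[0, 0, 0.1], [0, 0, 0], 0],
    [[0, 0, 0.1], [0, 0, 0], 0],
    [[0, 0, 0.1], [0, 0, 0], 0],
  ],
)

```text
clock: 6.45
eef_pos: [508.2, 45.2, 114.3]
ee_rot: [3.141, 0.0, -3.105]
ft_force: [0.4, 1.9, 2.3]
width: 0.1
```

```bash
python3 s.py
```

```text
[508.2   45.21 114.33] [0.15 1.35 1.53] [0.2  0.34 0.44]
```

Request:
play_rows(
  steps=[
    [[0, 0, 0.02], [0, 0, 0], 0],
    [[0, 0, 0.04], [0, 0, 0], 0],
    [[0, 0, 0.06], [0, 0, 0], 0],
    [[0, 0, 0.08], [0, 0, 0], 0],
    [[0, 0, 0.1], [0, 0, 0], 0],
    [[0, 0, 0.1], [0, 0, 0], 0],
    [[0, 0, 0.1], [0, 0, 0], 0],
    [[0, 0, 0.1], [0, 0, 0], 0],
  ],
)

```text
clock: 7.65
eef_pos: [508.1, 45.2, 113.3]
ee_rot: [3.142, 0.0, -3.105]
ft_force: [0.6, 0.8, 1.7]
width: -0.1
```

```bash
python3 s.py
```

```text
[508.16  45.19 113.29] [0.57 1.1  1.54] [0.17 0.46 0.44]
```

Request:
play_rows(
  steps=[
    [[0, 0, 0.02], [0, 0, 0], 0],
    [[0, 0, 0.04], [0, 0, 0], 0],
    [[0, 0, 0.06], [0, 0, 0], 0],
    [[0, 0, 0.08], [0, 0, 0], 0],
    [[0, 0, 0.08], [0, 0, 0], 0],
    [[0, 0, 0.08], [0, 0, 0], 0],
    [[0, 0, 0.08], [0, 0, 0], 0],
    [[0, 0, 0.08], [0, 0, 0], 0],
  ],
)

```text
clock: 8.85
eef_pos: [508.2, 45.2, 112.5]
ee_rot: [3.142, 0.0, -3.105]
ft_force: [0.9, 2.4, 0.9]
width: 0.1
```

```bash
python3 s.py
```

```text
[508.18  45.21 112.52] [0.5  1.26 1.6 ] [0.41 0.78 0.42]
```

Request:
play_rows(
  steps=[
    [[0, 0, 0.02], [0, 0, 0], 0],
    [[0, 0, 0.04], [0, 0, 0], 0],
    [[0, 0, 0.06], [0, 0, 0], 0],
    [[0, 0, 0.08], [0, 0, 0], 0],
    [[0, 0, 0.1], [0, 0, 0], 0],
    [[0, 0, 0.1], [0, 0, 0], 0],
    [[0, 0, 0.1], [0, 0, 0], 0],
    [[0, 0, 0.1], [0, 0, 0], 0],
  ],
)

```text
clock: 10.05
eef_pos: [508.2, 45.2, 111.5]
ee_rot: [3.141, 0.0, -3.105]
ft_force: [-0.5, 1.1, 1.7]
width: 0.1
```

Request:
play_rows(
  steps=[
    [[0, 0, 0.02], [0, 0, 0], 0],
    [[0, 0, 0.04], [0, 0, 0], 0],
    [[0, 0, 0.06], [0, 0, 0], 0],
    [[0, 0, 0.08], [0, 0, 0], 0],
    [[0, 0, 0.08], [0, 0, 0], 0],
    [[0, 0, 0.08], [0, 0, 0], 0],
    [[0, 0, 0.08], [0, 0, 0], 0],
    [[0, 0, 0.08], [0, 0, 0], 0],
  ],
)

```text
clock: 11.05
eef_pos: [508.1, 45.2, 110.7]
ee_rot: [3.142, 0.0, -3.105]
ft_force: [-0.8, 0.6, 0.9]
width: -0.0
```

```bash
python3 s.py; python3 - <<'E'
from h import *
b,_=grab_frame("wrist");a,_=grab_frame("side")
cr=lambda im,u,v,w,h:cv2.resize(im[v:v+h,u:u+w],(400,300),interpolation=cv2.INTER_CUBIC)
cv2.imwrite("pics/n.png",np.hstack([cr(a,280,160,80,60),cr(b,0,130,360,270)])[:,:,::-1])
E
```

```text
[508.15  45.2  110.69] [0.54 0.32 1.13] [0.8  0.25 0.16]
```

View pics/n.png

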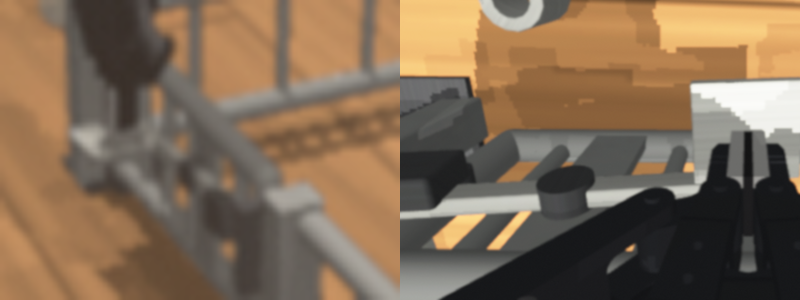

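The side crop shows the finger on the plate. The wrist crop shows the bar tilting up towards the keeper at left (around (430,180)). There is no buffer yet, so I keep pressing.

Request:
play_rows(
  steps=[
    [[0, 0, 0.02], [0, 0, 0], 0],
    [[0, 0, 0.04], [0, 0, 0], 0],
    [[0, 0, 0.06], [0, 0, 0], 0],
    [[0, 0, 0.08], [0, 0, 0], 0],
    [[0, 0, 0.1], [0, 0, 0], 0],
    [[0, 0, 0.1], [0, 0, 0], 0],
    [[0, 0, 0.1], [0, 0, 0], 0],
    [[0, 0, 0.1], [0, 0, 0], 0],
  ],
)

```text
clock: 12.35
eef_pos: [508.2, 45.2, 109.7]
ee_rot: [3.142, 0.0, -3.105]
ft_force: [0.5, 0.5, 1.6]
width: -0.1
```

Request:
play_rows(
  steps=[
    [[0, 0, 0.02], [0, 0, 0], 0],
    [[0, 0, 0.04], [0, 0, 0], 0],
    [[0, 0, 0.06], [0, 0, 0], 0],
    [[0, 0, 0.08], [0, 0, 0], 0],
    [[0, 0, 0.08], [0, 0, 0], 0],
    [[0, 0, 0.08], [0, 0, 0], 0],
    [[0, 0, 0.08], [0, 0, 0], 0],
    [[0, 0, 0.08], [0, 0, 0], 0],
  ],
)

```text
clock: 13.35
eef_pos: [508.2, 45.2, 108.9]
ee_rot: [3.142, 0.0, -3.105]
ft_force: [-0.3, -0.4, 1.9]
width: -0.5
```

Request:
play_rows(
  steps=[
    [[0, 0, 0.02], [0, 0, 0], 0],
    [[0, 0, 0.04], [0, 0, 0], 0],
    [[0, 0, 0.06], [0, 0, 0], 0],
    [[0, 0, 0.08], [0, 0, 0], 0],
    [[0, 0, 0.1], [0, 0, 0], 0],
    [[0, 0, 0.1], [0, 0, 0], 0],
    [[0, 0, 0.1], [0, 0, 0], 0],
    [[0, 0, 0.1], [0, 0, 0], 0],
  ],
)

```text
clock: 14.35
eef_pos: [508.2, 45.2, 107.9]
ee_rot: [3.142, 0.0, -3.105]
ft_force: [0.8, -0.8, 1.7]
width: -0.0
```

Request:
play_rows(
  steps=[
    [[0, 0, 0.02], [0, 0, 0], 0],
    [[0, 0, 0.04], [0, 0, 0], 0],
    [[0, 0, 0.06], [0, 0, 0], 0],
    [[0, 0, 0.08], [0, 0, 0], 0],
    [[0, 0, 0.1], [0, 0, 0], 0],
    [[0, 0, 0.1], [0, 0, 0], 0],
    [[0, 0, 0.1], [0, 0, 0], 0],
    [[0, 0, 0.1], [0, 0, 0], 0],
  ],
)

```text
clock: 15.35
eef_pos: [508.2, 45.2, 106.9]
ee_rot: [3.142, 0.0, -3.105]
ft_force: [-0.4, -1.3, 2.2]
width: 0.1
```

Request:
play_rows(
  steps=[
    [[0, 0, 0.02], [0, 0, 0], 0],
    [[0, 0, 0.04], [0, 0, 0], 0],
    [[0, 0, 0.06], [0, 0, 0], 0],
    [[0, 0, 0.08], [0, 0, 0], 0],
    [[0, 0, 0.1], [0, 0, 0], 0],
    [[0, 0, 0.1], [0, 0, 0], 0],
    [[0, 0, 0.1], [0, 0, 0], 0],
    [[0, 0, 0.1], [0, 0, 0], 0],
  ],
)

```text
clock: 16.35
eef_pos: [508.2, 45.2, 106.2]
ee_rot: [-3.141, 0.0, -3.105]
ft_force: [-1.5, -1.4, 5.9]
width: 0.1
```

The force rose sharply to 5.9 N, so the buffer is met. I back off 1.3 mm and move inward towards the rail.

Request:
play_rows(
  steps=[
    [[0, 0, -0.07], [0, 0, 0], 0],
    [[0, 0, -0.13], [0, 0, 0], 0],
    [[0, 0, -0.13], [0, 0, 0], 0],
    [[-0.2, 0, -0.13], [0, 0, 0], 0],
    [[-0.4, 0, -0.13], [0, 0, 0], 0],
    [[-0.6, 0, -0.13], [0, 0, 0], 0],
    [[-0.8, 0, -0.13], [0, 0, 0], 0],
    [[-0.9, 0, -0.13], [0, 0, 0], 0],
  ],
)

```text
clock: 17.35
eef_pos: [517.3, 45.6, 107.2]
ee_rot: [3.141, -0.0, -3.105]
ft_force: [-0.4, 0.1, 1.7]
width: 0.1
```

Request:
play_rows(
  steps=[
    [[-0.05, 0, 0], [0, 0, 0], 0],
    [[-0.1, 0, 0], [0, 0, 0], 0],
    [[-0.15, 0, 0], [0, 0, 0], 0],
    [[-0.2, 0, 0], [0, 0, 0], 0],
    [[-0.25, 0, 0], [0, 0, 0], 0],
    [[-0.3, 0, 0], [0, 0, 0], 0],
    [[-0.35, 0, 0], [0, 0, 0], 0],
    [[-0.4, 0, 0], [0, 0, 0], 0],
  ],
)

```text
clock: 18.35
eef_pos: [521.2, 45.7, 107.2]
ee_rot: [3.142, 0.0, -3.105]
ft_force: [-1.6, -0.5, 1.4]
width: -0.0
```

Request:
play_rows(
  steps=[
    [[-0.04, 0, 0], [0, 0, 0], 0],
    [[-0.08, 0, 0], [0, 0, 0], 0],
    [[-0.12, 0, 0], [0, 0, 0], 0],
    [[-0.16, 0, 0], [0, 0, 0], 0],
    [[-0.2, 0, 0], [0, 0, 0], 0],
    [[-0.24, 0, 0], [0, 0, 0], 0],
    [[-0.27, 0, 0], [0, 0, 0], 0],
    [[-0.3, 0, 0], [0, 0, 0], 0],
  ],
)

```text
clock: 19.35
eef_pos: [524.2, 45.8, 107.2]
ee_rot: [3.142, 0.0, -3.105]
ft_force: [-1.5, -0.7, 1.7]
width: -0.3
```

```bash
python3 s.py
```

```text
[524.24  45.81 107.26] [-1.56 -0.72  2.03] [0.64 0.39 0.54]
```

Request:
play_rows(
  steps=[
    [[-0.05, 0, 0], [0, 0, 0], 0],
    [[-0.1, 0, 0], [0, 0, 0], 0],
    [[-0.15, 0, 0], [0, 0, 0], 0],
    [[-0.2, 0, 0], [0, 0, 0], 0],
    [[-0.25, 0, 0], [0, 0, 0], 0],
    [[-0.3, 0, 0], [0, 0, 0], 0],
    [[-0.35, 0, 0], [0, 0, 0], 0],
    [[-0.4, 0, 0], [0, 0, 0], 0],
  ],
)

```text
clock: 20.55
eef_pos: [528.2, 46.0, 107.2]
ee_rot: [3.141, 0.0, -3.105]
ft_force: [-2.4, -0.9, 2.0]
width: 0.2
```

```bash
python3 s.py; python3 - <<'E'
from h import *
b,_=grab_frame("wrist");a,_=grab_frame("scene")
cr=lambda im,u,v,w,h:cv2.resize(im[v:v+h,u:u+w],(400,300),interpolation=cv2.INTER_CUBIC)
cv2.imwrite("pics/o.png",np.hstack([cr(a,270,160,120,90),cr(b,0,130,360,270)])[:,:,::-1])
E
```

```text
[528.26  46.   107.24] [-1.59 -1.27  2.28] [0.53 0.24 0.24]
```

View pics/o.png

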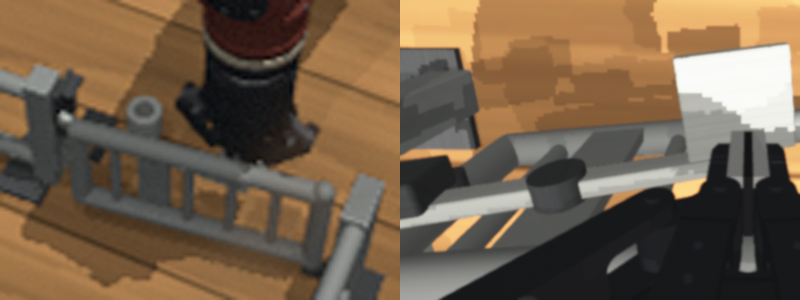

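The bar is past the lip: in both views the gate is slightly ajar, and the plate has turned by about 5°. I'll compute the arc rows to follow the swing.

```bash
cat > arc.py <<'E'
import sys, numpy as np
H=np.array([540,126.]); phi=.036
def P(t): a=phi+t; c,s=np.cos(a),np.sin(a); return H+np.array([[c,-s],[s,c]])@[-21,-80]
def rows(t0,ts):
    yaw=np.pi+phi+t0; ex=np.array([np.cos(yaw),np.sin(yaw)]); ey=np.array([np.sin(yaw),-np.cos(yaw)])
    for t in ts: d=P(t)-P(t0); print(round(t,2),P(t).round(),"dx %.2f dy %.2f cm turn z %.1f"%(d@ex/10,d@ey/10,-np.degrees(t-t0)))
for a,b in [(.09,.4),(.4,.8),(.8,1.2),(1.2,1.45)]: rows(a,np.linspace(a,b,9)[1:]); print()
E
python3 arc.py
```

```text
0.13 [532.  44.] dx -0.31 dy -0.08 cm turn z -2.2
0.17 [536.  43.] dx -0.63 dy -0.14 cm turn z -4.4
0.21 [539.  43.] dx -0.94 dy -0.19 cm turn z -6.7
0.25 [542.  43.] dx -1.26 dy -0.23 cm turn z -8.9
0.28 [545.  43.] dx -1.58 dy -0.25 cm turn z -11.1
0.32 [548.  44.] dx -1.90 dy -0.27 cm turn z -13.3
0.36 [552.  44.] dx -2.22 dy -0.27 cm turn z -15.5
0.4 [555.  45.] dx -2.54 dy -0.26 cm turn z -17.8

0.45 [559.  45.] dx -0.40 dy -0.09 cm turn z -2.9
0.5 [563.  46.] dx -0.81 dy -0.17 cm turn z -5.7
0.55 [567.  48.] dx -1.22 dy -0.22 cm turn z -8.6
0.6 [571.  49.] dx -1.63 dy -0.26 cm turn z -11.5
0.65 [574.  51.] dx -2.04 dy -0.27 cm turn z -14.3
0.7 [578.  53.] dx -2.46 dy -0.26 cm turn z -17.2
0.75 [582.  55.] dx -2.87 dy -0.24 cm turn z -20.1
0.8 [585.  57.] dx -3.28 dy -0.19 cm turn z -22.9

0.85 [589.  59.] dx -0.40 dy -0.09 cm turn z -2.9
0.9 [592.  62.] dx -0.81 dy -0.17 cm turn z -5.7
0.95 [595.  64.] dx -1.22 dy -0.22 cm turn z -8.6
1.0 [598.  67.] dx -1.63 dy -0.26 cm turn z -11.5
1.05 [601.  70.] dx -2.04 dy -0.27 cm turn z -14.3
1.1 [604.  73.] dx -2.46 dy -0.26 cm turn z -17.2
1.15 [606.  77.] dx -2.87 dy -0.24 cm turn z -20.1
1.2 [609.  80.] dx -3.28 dy -0.19 cm turn z -22.9

1.23 [610.  82.] dx -0.25 dy -0.06 cm turn z -1.8
1.26 [611.  84.] dx -0.50 dy -0.12 cm turn z -3.6
1.29 [613.  87.] dx -0.76 dy -0.16 cm turn z -5.4
1.32 [614.  89.] dx -1.01 dy -0.20 cm turn z -7.2
1.36 [615.  91.] dx -1.27 dy -0.23 cm turn z -9.0
1.39 [616.  93.] dx -1.53 dy -0.25 cm turn z -10.7
1.42 [617.  96.] dx -1.79 dy -0.27 cm turn z -12.5
1.45 [618.  98.] dx -2.04 dy -0.27 cm turn z -14.3
```

Request:
play_rows(
  steps=[
    [[-0.32, -0.05, 0], [0, 0, -2.2], 0],
    [[-0.64, -0.08, 0], [0, 0, -5], 0],
    [[-0.95, -0.1, 0], [0, 0, -8], 0],
    [[-1.27, -0.12, 0], [0, 0, -11], 0],
    [[-1.6, -0.11, 0], [0, 0, -14], 0],
    [[-1.92, -0.1, 0], [0, 0, -17], 0],
    [[-2.24, -0.07, 0], [0, 0, -20], 0],
    [[-2.55, -0.03, 0], [0, 0, -23], 0],
  ],
)

```text
clock: 21.85
eef_pos: [553.6, 46.6, 107.1]
ee_rot: [3.141, -0.0, -2.701]
ft_force: [-1.6, -0.6, 1.2]
width: -0.1
```

```bash
python3 s.py
```

```text
[553.95  46.75 107.24] [ 0.15 -0.16  2.09] [1.04 0.53 0.92]
```

Request:
play_rows(
  steps=[
    [[-0.4, -0.09, -0.4], [0, 0, -2.9], 0],
    [[-0.81, -0.17, -0.9], [0, 0, -5.7], 0],
    [[-1.22, -0.22, -1.4], [0, 0, -8.6], 0],
    [[-1.63, -0.26, -1.9], [0, 0, -11.5], 0],
    [[-2.04, -0.27, -2.0], [0, 0, -14.3], 0],
    [[-2.46, -0.26, -2.0], [0, 0, -17.2], 0],
    [[-2.87, -0.24, -2.0], [0, 0, -20.1], 0],
    [[-3.28, -0.19, -2.0], [0, 0, -22.9], 0],
  ],
)

```text
clock: 23.05
eef_pos: [583.6, 58.8, 126.8]
ee_rot: [3.141, -0.001, -2.303]
ft_force: [-2.2, -0.9, 1.1]
width: -0.3
```

```bash
python3 s.py; python3 - <<'E'
from h import *
b,_=grab_frame("wrist");a,_=grab_frame("scene")
cr=lambda im,u,v,w,h:cv2.resize(im[v:v+h,u:u+w],(400,300),interpolation=cv2.INTER_CUBIC)
cv2.imwrite("pics/q.png",np.hstack([cr(a,270,150,140,105),cr(b,0,0,533,400)])[:,:,::-1])
E
```

```text
[583.91  58.98 126.9 ] [-0.74  0.23  0.44] [0.91 0.66 0.59]
```

View pics/q.png

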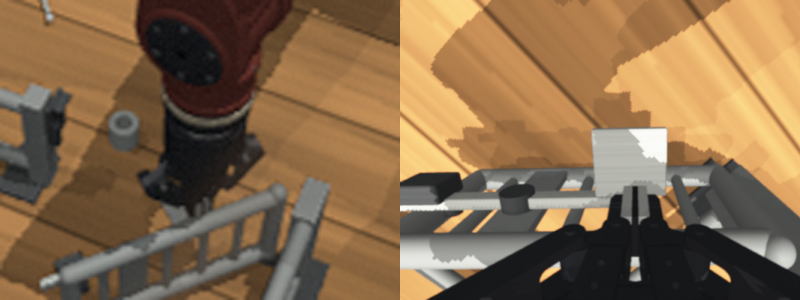

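The gate is at about 0.8 rad and the bar is level again. The plate sits square to the tool, and the finger is on the rail. I continue the swing.

Request:
play_rows(
  steps=[
    [[-0.4, -0.09, 0], [0, 0, -2.9], 0],
    [[-0.81, -0.17, 0], [0, 0, -5.7], 0],
    [[-1.22, -0.22, 0], [0, 0, -8.6], 0],
    [[-1.63, -0.26, 0], [0, 0, -11.5], 0],
    [[-2.04, -0.27, 0], [0, 0, -14.3], 0],
    [[-2.46, -0.26, 0], [0, 0, -17.2], 0],
    [[-2.87, -0.24, 0], [0, 0, -20.1], 0],
    [[-3.28, -0.19, 0], [0, 0, -22.9], 0],
  ],
)

```text
clock: 24.35
eef_pos: [607.1, 81.7, 127.1]
ee_rot: [3.141, -0.001, -1.903]
ft_force: [-0.8, -0.8, 1.1]
width: -0.1
```

Request:
play_rows(
  steps=[
    [[-0.25, -0.06, 0], [0, 0, -1.8], 0],
    [[-0.5, -0.12, 0], [0, 0, -3.6], 0],
    [[-0.76, -0.16, 0], [0, 0, -5.4], 0],
    [[-1.01, -0.2, 0], [0, 0, -7.2], 0],
    [[-1.27, -0.23, 0], [0, 0, -9.0], 0],
    [[-1.53, -0.25, 0], [0, 0, -10.7], 0],
    [[-1.79, -0.27, 0], [0, 0, -12.5], 0],
    [[-2.04, -0.27, 0], [0, 0, -14.3], 0],
  ],
)

```text
clock: 25.35
eef_pos: [616.8, 100.5, 127.2]
ee_rot: [-3.141, 0.0, -1.652]
ft_force: [-0.9, -1.5, 0.2]
width: 0.1
```

```bash
python3 s.py; python3 - <<'E'
from h import *
b,_=grab_frame("wrist");a,_=grab_frame("scene")
cr=lambda im,u,v,w,h:cv2.resize(im[v:v+h,u:u+w],(400,300),interpolation=cv2.INTER_CUBIC)
cv2.imwrite("pics/r.png",np.hstack([cr(a,270,150,140,105),cr(b,0,0,533,400)])[:,:,::-1])
E
```

```text
[617.01 100.66 127.36] [-0.35 -0.29 -0.2 ] [0.42 0.88 0.55]
```

View pics/r.png

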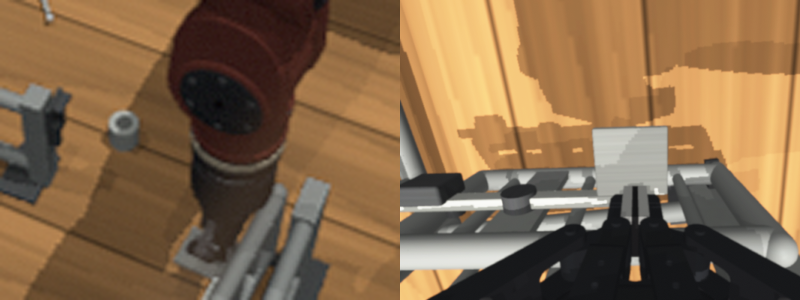

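The gate stands nearly parallel to the pen's side, at about 1.45 rad. I back off the rail and rise clear.

Request:
play_rows(
  steps=[
    [[0.3, 0, 0], [0, 0, 0], 0],
    [[0.7, 0, 0], [0, 0, 0], 0],
    [[0.9, 0, -0.3], [0, 0, 0], 0],
    [[0.9, 0, -1.5], [0, 0, 0], 0],
    [[0.9, 0, -3.5], [0, 0, 0], 0],
    [[0.9, 0, -6], [0, 0, 0], 0],
    [[0.9, 0, -9], [0, 0, 0], 0],
    [[0.9, 0, -12], [0, 0, 0], 0],
  ],
)

```text
clock: 26.65
eef_pos: [616.1, 91.4, 250.0]
ee_rot: [-3.14, 0.0, -1.654]
ft_force: [0.7, -0.1, -0.0]
width: -0.1
```

Request:
play_rows(
  steps=[
    [[2, 0, -1], [0, 0, 0], 0],
    [[5, 0, -1], [0, 0, 0], 0],
    [[8, 0, -1], [0, 0, 0], 0],
    [[11, 0, -1], [0, 0, 0], 0],
    [[13, 0, -1], [0, 0, 0], 0],
    [[14, 0, -1], [0, 0, 0], 0],
    [[14, 0, -1], [0, 0, 0], 0],
    [[14, 0, -1], [0, 0, 0], 0],
  ],
)

```text
clock: 27.65
eef_pos: [604.3, -47.5, 257.2]
ee_rot: [-3.142, 0.0, -1.653]
ft_force: [0.4, -0.5, -0.3]
width: -0.4
```

```bash
python3 s.py; python3 - <<'E'
from h import *
b,_=grab_frame("side");a,d=grab_frame("scene")
C=cloud("scene",d)[140:340,180:420].reshape(-1,3)
for y0 in range(0,1): pass
for x in range(560,790,30):
    s=C[(abs(C[:,0]-x)<4)&(C[:,1]>60)&(C[:,1]<145)&(C[:,2]>136)&(C[:,2]<152)]
    print(x,len(s),s.mean(0).round(1) if len(s) else "")
s=C[(C[:,0]>540)&(C[:,0]<790)&(C[:,1]>60)&(C[:,1]<112)&(abs(C[:,2]-111)<5)]; print("plate",len(s),s.mean(0),s.std(0))
cr=lambda im,u,v,w,h:cv2.resize(im[v:v+h,u:u+w],(400,300),interpolation=cv2.INTER_CUBIC)
cv2.imwrite("pics/t.png",np.hstack([cr(a,180,140,240,180),cr(b,265,120,200,150)])[:,:,::-1])
E
```

```text
[604.37 -47.41 257.25] [ 0.26  0.23 -0.23] [0.14 0.62 0.35]
560 15 [560.6 126.1 143.2]
590 19 [590.3 125.1 144.6]
620 16 [621.  122.4 144.3]
650 18 [650.3 121.9 144.3]
680 21 [679.7 119.5 145.5]
710 18 [709.8 118.1 144.5]
740 21 [739.8 116.6 144.6]
770 28 [770.  114.9 142. ]
plate 348 [660.7429835   88.94441872 112.23386572] [60.71921047 13.00205631  1.99041032]
```

View pics/t.png

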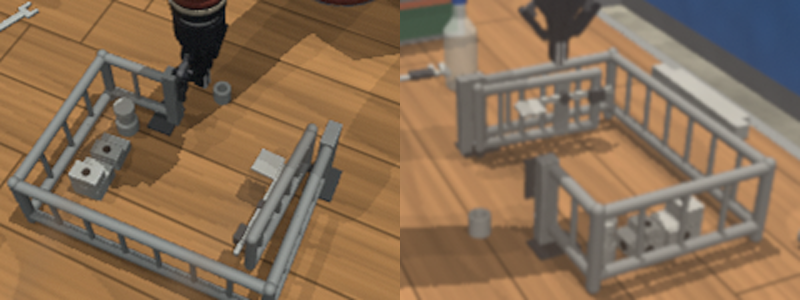

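```bash
python3 -c "
from rig import *
print(job_done())"
```

```text
the job is handed in; nothing more can be done
None
```

The gate is open at about 1.48 rad (85°) and the job was handed in at about 28 s of the 64 s allowed.

- **Opening:** I pressed the thumb plate in small steps until the buffer was felt. That was the highest force I read, 5.9 N. I then backed off 1.3 mm, pushed the gate inward by its rail and followed its arc. I let the bar drop after about 0.4 rad, finished the swing and withdrew the arm clear of the pen.
- **Last checks:** The gate angle comes from a line fitted to its top rail in the depth image. The bar looks level at rest in the pictures, and the bystanders in view look undisturbed. I judged the bar and the bystanders by eye and did not measure them. The wrist force was about zero, so the robot was touching nothing.
- **Failed checks:** My first attempt to fit the rail's direction was spoiled by bad depth pixels. I used the rail's end points and the plate instead, and they agreed with each other. No other check failed or disagreed.
- **Not known:** Handing in reports no verdict. I read forces only between moves, so a brief higher force during a move would not have shown.

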